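Lock the stop screw of the dough thickness gauge

ROBOT

A 7-joint arm with a two-finger parallel gripper is mounted at the origin on the work surface; the furniture and walls round the work are solid. World frame = base frame: x ahead of the robot, y to its left, z up, the work surface at z = 0. Lengths are in m, angles in rad, forces in N, time in s.
With the tool pointing down it reaches from about 0.425 to 0.975 m from the base axis. Payload 16.7 kg.
Tool frame: the origin (TCP) lies at the very end of the fingers, on their centre line; the grasp point (between the pads) lies 19 mm behind it; z points along the fingers, y is the line along which they close (so a half turn about z gives the same grasp; the last joint's range is limited). The gripper opens to 85 mm and grips with 20 to 120 N. Pads are 22 mm wide; open, the fingers measure 114 mm over their backs; the gripper's body (76 mm by 85 mm) begins 54 mm behind the grasp point. The pads swing forward as they close: fully open they stand 13 mm farther back than shut.
Start: joints at [0.974, 0.426, 0.074, 1.606, -0.034, 1.111, -0.067], TCP at [0.292, -0.608, 0.231] pointing down, gripper open.
Joint ranges: [-2.85, 2.85], [-0.5, 2.14], [-1.23, 1.37], [0.21, 2.46], [-1.02, 4.16], [0.16, 2.05], [-2.73, 2.73]. Speed limits (rad/s): [1.89, 1.89, 2.39, 2.39, 3.01, 3.01, 3.01].

INTERFACE

Orientations are given as a rotation vector (axis times angle).
In Python, from workcell import bot gives the robot as it stands. The module is installed in compiled form; this text tells all that it offers.
- The arm moves only by the tool drive_tool, never from a script. Its argument "targets" is a list of rows, each a list of 6 numbers: the shift along the tool's x, y, z in cm, then the turn, a rotation vector about the tool's x, y, z in rad. A call has exactly 5 rows; each row shifts and turns the commanded pose from where the row before left it, along the tool's axes as they then stand; what a row does not reach is not made up. A row lasts 1/12 s, in which the tool goes at most 41.7 mm and 7.16 degrees, less where a joint would pass 70% of its speed; a pose out of reach is approached as far as the arm can. A call with a gripper value outside its range is refused whole. "jaw" is the opening, from 0 (shut) to 1 (fully open), set as the call begins (left out, the last holds). The fingers move at their own pace and stop on an object; the grip force is fixed at half the most. Time passes only in rows, so rows that do not move let the fingers close, or fill a call up. It gives the time, the measured TCP pose, the force, the opening and the grip force at its end, in the units of the state.
- bot.sense(): the state, without advancing time (a new reading comes with each control period).
- bot.grab_frame(name): name is "scene" or "top" or "wrist"; returns a dict with "color" (384x512x3 uint8, red, green, blue), "range_z" (384x512 float32, m along the optical axis (not along the pixel's ray), 0 where there is no reading), "intrinsics" (3x3 intrinsics, pixels), "R" (3x3) and "t" (3): a world point X has camera coordinates R X + t. Camera axes: x right, y down, z forward; pixel columns grow to the right and rows downward; lengths in m; the calibration is good to about 2 mm. A picture is of the moment at which its call begins.
- bot.sign_off(): hands the job in; it is judged then, once.
The state is a dict: "clock": time; "joints": joint angles; "joint_velocities": joint speeds; "joint_torque": joint torques, N m; "position": TCP position; "eef_rot": TCP orientation; "wrist_force": force on the tool from outside, world axes, zero at the start; "moment": the same for the moment, N m; "gripper_width": opening from 0.0 (shut) to 1.0 (fully open); "gripper_force": force on a finger pad.
Only numpy, scipy, OpenCV 4.12 (cv2) and the standard library are available. Lean on these libraries where they do the work, as an engineer would, in place of code of your own. Each camera call takes 0.05 s, during which the arm holds its last target. There are 200 camera calls.

TASK

Lock the dough gauge's adjusting screw without changing its setting: fit the holding key's slot over the screw's flat head, with the key lying flat and its tail between the two pegs of the rest, and leave it there to hold the screw. Then push the jam nut's lever clockwise (seen from above) by its upright post until the nut comes up firm against the bridge, and tighten it from there by roughly a further 15 degrees (about 2 cm at the post), pushing gently (under 25 N), no less than half and no more than one and a half times that. Leave the two cutters and the dye cup where they stand.

Things in the scene. Friction and masses are not known exactly. Their poses are not given: they have to be found in the camera images.
- key_grip (a point): Holding key: loose dark steel flat bar 172 mm long, 16 mm wide, 12 mm thick (about 0.22 kg), lying flat, with an upright wooden rib on its middle: 38 mm long along the key, 14 mm wide, from 12 to 38 mm above the underside. This point is on the rib's middle line, 26 mm above the underside. x runs along the key from the slotted head to the tail, z up.
- key_slot (a point): Centre of the slot in the key's head, on the underside, 70 mm from the rib's centre towards -x of the key. The slot goes right through, 29 mm long (along the key) and 13 mm wide; head 41 x 25 mm, 12 mm thick.
- key_tail (a point): Point on the key's underside near the tail, 60 mm from the rib's centre towards +x of the key (130 mm from the slot); it belongs on key_rest. The bar ends 20 mm beyond it.
- screw_head (a point): Adjusting screw of the gauge, upright on its axis: centre of the collar's top (26 mm wide, 78 mm above the table), on which the key's head rests. Above it stands a flat tab, 26 mm long, 10 mm thick, 14 mm high with a rounded top; its long side (y of this frame) points along the line to the key rest. The key fits over it with 1.5 mm to spare all round.
- key_rest (a point): Top of the key rest, 130 mm from the screw's axis towards -y of the gauge and at the height of the screw's collar (78 mm above the table): the key's tail lies on it between two upright pegs (9 mm thick, 24 mm clear gap, standing 21 mm above the rest).
- gauge: Dough thickness gauge, fixed to the table: aluminium plate 130 x 235 x 12 mm with a bridge (40 to 54 mm high, along x) that carries the screw. Origin under the screw's axis at table height, z up, -y from the axis to the key rest.
- screw (a joint): Turn of the adjusting screw in rad from its present setting, 0 at the start, positive clockwise seen from above. A stiff thread (0.1 N m) that the nut drags round once it has seated, unless the key holds it; the key's play lets it turn up to 0.17 rad.
- nut (a point): Jam nut: hexagon 24 mm wide round the screw between the bridge and the collar; this point is its centre on the axis, 63.5 mm above the table at the start; x points along its lever. It spins loosely at first and comes up firm somewhere between 0.4 and 1.05 rad of clockwise turn; from there on it comes down its thread 1.5 mm per rad, and 0.62 rad past firm it can go no further.
- lever_post (a point): Middle of the upright round post at the lever's end, 80 mm from the screw's axis, to be pushed sideways with shut fingers: 16 mm thick, from 66 to 100 mm above the table; this point is 83 mm above it. It starts 135 to 210 degrees counter-clockwise from the gauge's +x, on the side away from the key rest. More than 25 N on nut or lever (a squeeze counts too) bends it.
- cutter_0: Steel dough cutter, 58 x 56 x 23 mm, bystander; origin under its centre.
- cutter_1: Smaller steel dough cutter, 38 x 41 x 23 mm, bystander; origin under its centre.
- dye_cup: Small white cup of red dye paste, 62 mm wide, 32 mm high, bystander; origin under its centre.
- nut_part: The nut with its lever; origin on the axis at table height, x along the lever. A push square to the lever at the post: about 0.5 to 1 N while loose, under 2 N while the key's play is taken up; at firm it rises sharply to 5 to 6 N, then to about 9 N at 0.4 rad further; it stays where it is left. Half and one and a half times 15 degrees are 0.13 and 0.39 rad.
Things that resemble listed ones, but are neither listed nor needed, are in the scene too. There is more than one size of the part that bears key_grip; the job needs the larger.

How it is judged:
By the outcome, as a careful person would: the job done as asked, in the order asked, and still so for the second after the job is handed in, with the robot touching nothing.
It also fails if it takes over 61 s, if anything falls off the work surface, if the arm or the gripper's body presses on something with over 40 N, if the wrist force passes 120 N, or if a joint passes its speed limit or range.

## Working session

There is one attempt and no reset: what is moved stays moved. The work goes in short steps, Python scripts to look and compute and a tool call to move; the robot and the scene stay as the last step left them, time stands still between calls to the robot, and variables do not carry over. Pictures are saved under pics/ and viewed, at most 13 in all, crops included, and the job is handed in when it is done.

Besides the shell and the picture viewer there is one more tool, called after ">>>" as name(argument=value, ...) on one line, values as JSON. drive_tool: Moves the arm, as the interface text tells. Its arguments: {"type":"object","properties":{"targets":{"type":"array"},"jaw":{"type":"number"}},"required":["targets"]}

```bash
mkdir -p pics; cat > h.py <<'E'
import numpy as np, cv2
from workcell import bot
from scipy.spatial.transform import Rotation as Ro
def grab(n):
    f=bot.grab_frame(n); np.savez(''+n+'.npz',**f); return f
def load(n): return dict(np.load(''+n+'.npz'))
def pt(f,u,v,z=None):
    K=f['intrinsics'];R=f['R'];t=f['t']
    d=R.T@np.linalg.inv(K)@np.array([u,v,1.]);c=-R.T@t
    if z is None: return c+d*f['range_z'][int(round(v)),int(round(u))]
    return c+d*(z-c[2])/d[2]
def cloud(f):
    K=f['intrinsics'];h,w=f['range_z'].shape
    u,v=np.meshgrid(np.arange(w),np.arange(h))
    r=np.stack([u,v,np.ones_like(u)],-1)@np.linalg.inv(K).T*f['range_z'][...,None]
    return (r-f['t'])@f['R']
def proj(f,X):
    p=f['intrinsics']@(f['R']@np.array(X)+f['t']);return p[:2]/p[2]
def save(n,img,s=1):
    cv2.imwrite('pics/'+n,cv2.resize(img[...,::-1],None,fx=s,fy=s,interpolation=cv2.INTER_CUBIC))
E
python3 - <<'E'
from h import *
s=bot.sense();print(s)
a=grab('scene');b=grab('top');
for f in(a,b):print(f['intrinsics'][0],-f['R'].T@f['t'],f['R'][2])
save('top.png',b['color'],1.5);save('scene.png',a['color'],1.5)
E
```

```text
{'clock': 0.0, 'joints': array([ 0.97351618,  0.42675528,  0.07384431,  1.60662762, -0.03410009,
        1.11079827, -0.06711411]), 'joint_velocities': array([ 0.0004636 , -0.00104391, -0.00058965,  0.00228365,  0.00010932,
       -0.00076519, -0.00037375]), 'joint_torque': array([ 5.85321013e-04, -9.49824142e+01,  3.76094297e+00, -4.63512468e+01,
        1.90565712e-02,  1.00167017e-02,  9.75163016e-05]), 'position': array([ 0.29204618, -0.60808466,  0.23058578]), 'eef_rot': array([-3.06195692e+00, -6.97165713e-01,  6.11370827e-04]), 'wrist_force': array([ 0.82328731, -0.19523761,  0.37500818]), 'moment': array([-0.02848697,  0.00747393, -0.01380948]), 'gripper_force': 0.0, 'gripper_width': 1.001108459538928}
[356.44097117   0.         250.87620855] [0.2237203  0.43066218 0.54933221] [ 0.33664235 -0.74729784 -0.57290302]
[390.2502203    0.         259.32278448] [ 0.31456368 -0.17454862  1.05101478] [ 0.22604084 -0.00757016 -0.97408841]
```

View pics/top.png

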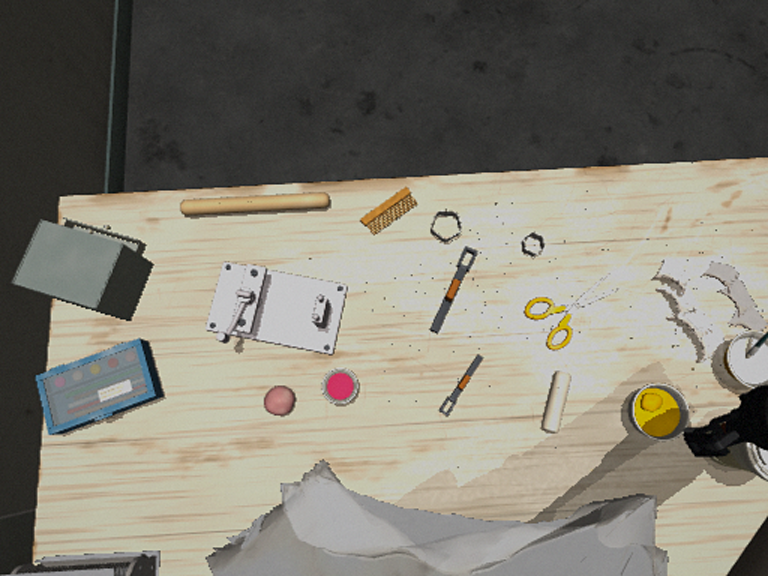

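View pics/scene.png

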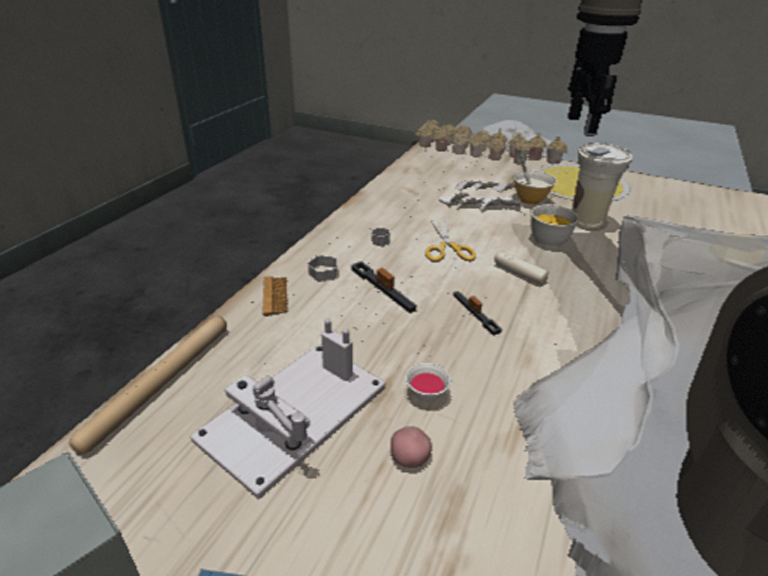

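The top view shows two keys: the large one at (455,290) in the enlarged picture, slot end up at (468,258), and a small one at (461,385). The larger one is the one needed. The gauge's screw is at about (245,297), the rest at (322,308), and the post at (222,338).

```bash
python3 - <<'E'
from h import *
f=load('top');c=f['color'].astype(int);P=cloud(f)
print('corner dirs',pt(f,100,100,0),pt(f,200,100,0),pt(f,100,200,0))
def win(m,u0,u1,v0,v1):
    w=np.zeros_like(m);w[v0:v1,u0:u1]=1;return m&w
# large/small key dark
dark=(c.max(2)<110)
org=(c[...,0]-c[...,2]>70)&(c[...,0]<215)
for nm,w in(('L',(283,322,160,225)),('S',(288,326,232,282))):
    m=win(dark,*w); n,l,st,ce=cv2.connectedComponentsWithStats(m.astype(np.uint8))
    v,u=np.nonzero(m); X=np.array([pt(f,a,b,.012) for a,b in zip(u,v)])
    (cx,sz,an)=cv2.minAreaRect((X[:,:2]*1000).astype(np.float32))
    print(nm,'rect mm',cx,sz,an,'z med',np.median(P[m][:,2]))
    # main axis extents
    q=X[:,:2]-X[:,:2].mean(0);e=np.linalg.svd(q,full_matrices=False)[2][0]
    print(' axis',e,X[:,:2].mean(0),'ext',(q@e).min(),(q@e).max())
    m=win(org,w[0],w[1],w[2]+12,w[3]-8);v,u=np.nonzero(m);X=np.array([pt(f,a,b,.038) for a,b in zip(u,v)])
    print(' rib',X.mean(0),len(X),np.ptp(u),np.ptp(v))
# gauge heights
w=(slice(165,245),slice(130,240))
Q=P[w];
for nm,zlo,zhi in(('rest/pegs',.065,.11),('post etc',.07,.11),('bridge',.05,.058),('plate',.008,.016)):
    m=(Q[...,2]>zlo)&(Q[...,2]<zhi); n,l,st,ce=cv2.connectedComponentsWithStats(m.astype(np.uint8))
    for i in range(1,n):
        if st[i,4]>6: print(nm,st[i,4],ce[i]+[130,165],Q[l==i].mean(0).round(4),Q[l==i][:,2].max().round(4))
m=(Q[...,2]>.003)&(Q[...,2]<.03);print(cv2.minAreaRect((Q[m][:,:2]*1000).astype(np.float32)))
save('crops.png',np.hstack([cv2.resize(c[165:245,130:240].astype(np.uint8),(440,320)),cv2.resize(c[155:285,280:330].astype(np.uint8),(230,320)[::1])]),1)
s=load('scene');save('crop_s.png',s['color'][205:335,125:265],4)
E
```

```text
corner dirs [0.85429638 0.26767725 0.        ] [ 0.83694685 -0.02481773  0.        ] [0.55449998 0.25699361 0.        ]
L rect mm (545.1142578125, -294.15277099609375) (90.4417953491211, 176.30731201171875) 77.93041229248047 z med 0.011308930292543503
 axis [-0.89117028  0.45366897] [ 0.54133456 -0.2965217 ] ext -0.08498385287997645 0.0864109838631338
 rib [ 0.53660343 -0.29480594  0.038     ] 61 8 12
S rect mm (369.4639892578125, -298.7307434082031) (17.798961639404297, 120.17488861083984) 51.752254486083984 z med 0.0076902811028129615
 axis [-0.78702527  0.61692076] [ 0.36899923 -0.29741058] ext -0.06125807110645692 0.05889247221498068
 rib [ 0.3727522 -0.3004658  0.038    ] 34 7 8
rest/pegs 228 [157.45614035 208.37280702] [0.5064 0.0778 0.0799] 0.1029
rest/pegs 136 [212.97058824 205.93382353] [ 0.5043 -0.0626  0.0803] 0.1022
post etc 88 [162.65909091 196.14772727] [0.5362 0.0638 0.0837] 0.0948
post etc 128 [212.7890625 205.8125   ] [ 0.5045 -0.0623  0.0811] 0.1022
post etc 61 [148.80327869 223.83606557] [0.4664 0.0966 0.0902] 0.1029
bridge 394 [167.14720812 196.64720812] [0.5413 0.0594 0.0541] 0.058
bridge 17 [157.82352941 204.11764706] [0.5224 0.0837 0.0544] 0.0578
plate 690 [150.03043478 197.64057971] [0.5507 0.1158 0.0121] 0.016
plate 2359 [197.42602798 207.74989402] [ 0.5154 -0.0125  0.0119] 0.016
((530.4741821289062, 26.511871337890625), (305.0677795410156, 220.2342071533203), 86.6839599609375)
```

View pics/crops.png

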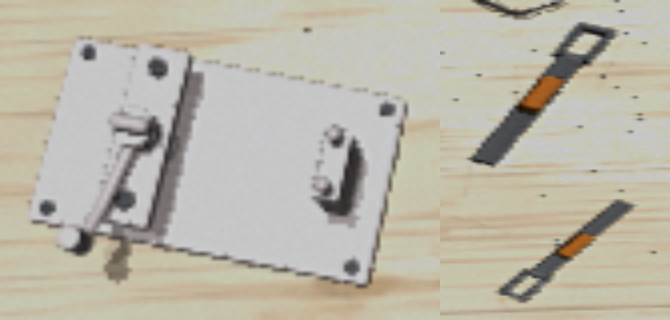

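```bash
cat >> h.py <<'E'
def pose():
    s=bot.sense();return s['position'],Ro.from_rotvec(s['eef_rot']),s
def down(yaw): # tool x at yaw (deg), z down
    a=np.radians(yaw);return Ro.from_matrix(np.array([[np.cos(a),np.sin(a),0],[np.sin(a),-np.cos(a),0],[0,0,-1]]).T)
def plan(p1,yaw,n,p0=None,R0=None):
    p,R,_=pose()
    if p0 is not None:p,R=np.array(p0),R0
    R1=down(yaw);d=(R.inv()*R1).as_rotvec()/n;st=(np.array(p1)-p)/n
    for i in range(n):
        print(np.r_[R.inv().apply(st)*100,d].round(3).tolist());R=R*Ro.from_rotvec(d)
def tell():
    p,R,s=pose();x=R.as_matrix()[:,0];print('t',s['clock'],'p',p.round(4),'yaw',np.degrees(np.arctan2(x[1],x[0])).round(2),'z',R.as_matrix()[:,2].round(4),'F',s['wrist_force'].round(2),'M',s['moment'].round(2),'w',s['gripper_width'],s['gripper_force'])
E
python3 -c "
from h import *
plan([.537,-.295,.21],-27,15)"
```

```text
[2.376, -1.175, 0.139, -0.0, 0.0, 0.061]
[2.299, -1.318, 0.139, -0.0, 0.0, 0.061]
[2.214, -1.456, 0.139, -0.0, 0.0, 0.061]
[2.121, -1.589, 0.139, -0.0, 0.0, 0.061]
[2.02, -1.716, 0.139, -0.0, 0.0, 0.061]
[1.911, -1.836, 0.139, -0.0, 0.0, 0.061]
[1.795, -1.95, 0.139, -0.0, 0.0, 0.061]
[1.672, -2.056, 0.139, -0.0, 0.0, 0.061]
[1.543, -2.155, 0.139, -0.0, 0.0, 0.061]
[1.408, -2.245, 0.139, -0.0, 0.0, 0.061]
[1.268, -2.327, 0.138, -0.0, 0.0, 0.061]
[1.123, -2.4, 0.138, -0.0, 0.0, 0.061]
[0.974, -2.465, 0.138, -0.0, 0.0, 0.061]
[0.821, -2.52, 0.138, -0.0, 0.0, 0.061]
[0.665, -2.565, 0.138, -0.0, 0.0, 0.061]
```

View pics/crop_s.png

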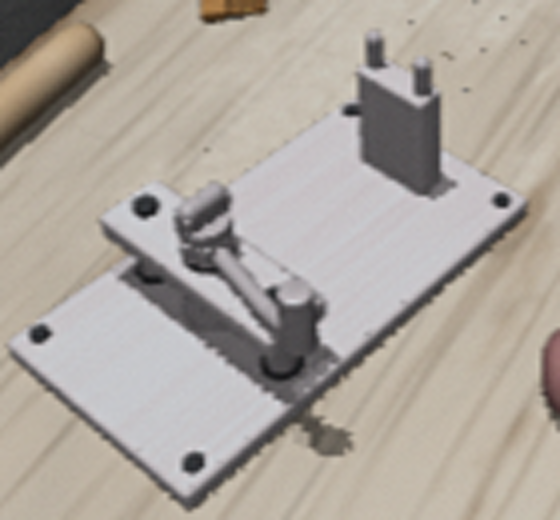

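The scene crop shows the gauge: rest with two pegs at (400,60), tab on its collar at (205,210), and lever with post at (295,310). Next I move above the large key.

>>> drive_tool(targets=[[2.38, -1.18, 0.14, 0, 0, 0.061], [2.3, -1.32, 0.14, 0, 0, 0.061], [2.21, -1.46, 0.14, 0, 0, 0.061], [2.12, -1.59, 0.14, 0, 0, 0.061], [2.02, -1.72, 0.14, 0, 0, 0.061]])

```text
clock: 0.52
position: [0.3742, -0.5026, 0.2239]
eef_rot: [-3.133, -0.219, 0.001]
wrist_force: [1.1, 0.4, 0.9]
gripper_width: 1.002
gripper_force: 0.0
```

>>> drive_tool(targets=[[1.91, -1.84, 0.14, 0, 0, 0.061], [1.8, -1.95, 0.14, 0, 0, 0.061], [1.67, -2.06, 0.14, 0, 0, 0.061], [1.54, -2.16, 0.14, 0, 0, 0.061], [1.41, -2.25, 0.14, 0, 0, 0.061]])

```text
clock: 0.93
position: [0.4557, -0.3979, 0.217]
eef_rot: [-3.131, 0.259, 0.001]
wrist_force: [0.2, -0.9, 0.2]
gripper_width: 0.998
gripper_force: 0.0
```

>>> drive_tool(targets=[[1.27, -2.33, 0.14, 0, 0, 0.061], [1.12, -2.4, 0.14, 0, 0, 0.061], [0.97, -2.47, 0.14, 0, 0, 0.061], [0.82, -2.52, 0.14, 0, 0, 0.061], [0.66, -2.57, 0.14, 0, 0, 0.061]])

```text
clock: 1.35
position: [0.5369, -0.2932, 0.21]
eef_rot: [-3.055, 0.732, 0.001]
wrist_force: [-0.2, -0.8, 0.5]
gripper_width: 1.005
gripper_force: 0.0
```

```bash
python3 - <<'E'
from h import *
f=grab('wrist');tell()
c=f['color'].astype(int);print('cam',-f['R'].T@f['t'],f['R'][2])
save('w1.png',f['color'],1.2)
E
```

```text
t 1.4 p [ 0.5405 -0.2878  0.2096] yaw -26.92 z [ 6.0e-04  2.5e-03 -1.0e+00] F [3.93 6.84 0.75] M [ 0.3  -0.14 -0.04] w 1.0033131249904295 0.0
cam [ 0.60550484 -0.32854323  0.35288866] [-0.26997049  0.13694455 -0.95308034]
```

View pics/w1.png

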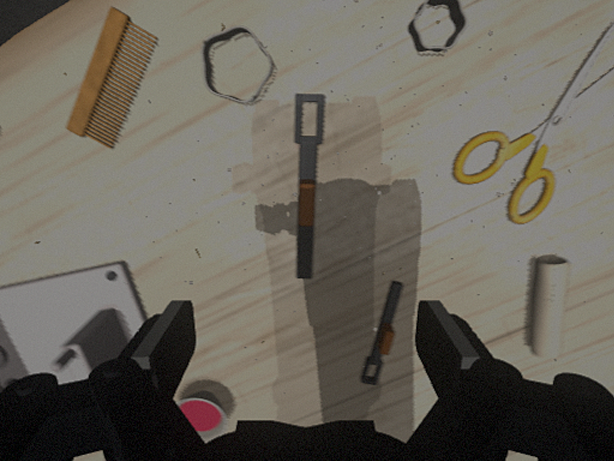

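The wrist view shows the large key at (308,185) in the enlarged picture, slot at (310,117), tail at (305,275). The small key is at (382,335). Next I measure the large key here.

```bash
cat > key.py <<'E'
from h import *
def meas(f,zk=0.0,win=None):
    P=cloud(f);c=f['color'].astype(int)
    m=(P[...,2]>zk+.007)&(P[...,2]<zk+.018)
    w=np.zeros_like(m);w[win[2]:win[3],win[0]:win[1]]=1;m&=w
    n,l,st,ce=cv2.connectedComponentsWithStats(m.astype(np.uint8))
    return P,c,m,w.astype(bool)
E
python3 - <<'E'
from key import *
f=load('wrist')
P,c,_,w=meas(f,0,(235,280,70,240))
dk=(c.max(2)<95)&(c.max(2)-c.min(2)<16)&w
n,l,st,ce=cv2.connectedComponentsWithStats(cv2.dilate(dk.astype(np.uint8),np.ones((3,3))))
for i in range(1,n):
    if st[i,4]<60: continue
    m=(l==i)&dk; v,u=np.nonzero(m);X=np.array([pt(f,a,b,.012) for a,b in zip(u,v)])[:,:2]
    print(st[i],'z',np.median(P[m][:,2]),cv2.minAreaRect((X*1000).astype(np.float32)))
v,u=np.nonzero(dk);X=np.array([pt(f,a,b,.012) for a,b in zip(u,v)])[:,:2]
r=cv2.minAreaRect((X*1000).astype(np.float32));print('all',r)
# tail bar centreline for the direction, head
rib=(c[...,0]-c[...,2]>45)&w&(P[...,2]>.02)
v,u=np.nonzero(rib);Y=P[rib];print('rib',len(u),u.mean(),v.mean(),Y.mean(0),cv2.minAreaRect((Y[:,:2]*1000).astype(np.float32)),np.percentile(Y[:,2],[10,50,90]))
t=P[rib];top=t[t[:,2]>.034];print('top',len(top),top.mean(0),cv2.minAreaRect((top[:,:2]*1000).astype(np.float32)))
# centreline fit: per-row mid
ms=[]
for row in range(v.max()+3,235):
    uu=np.nonzero(dk[row])[0]
    if len(uu)>5: ms.append(pt(f,uu.mean(),row,.012)[:2])
ms=np.array(ms)
hs=[]
for row in range(75,v.min()-2):
    uu=np.nonzero(dk[row])[0]
    if len(uu)>5: hs.append(pt(f,(uu.min()+uu.max())/2,row,.012)[:2])
hs=np.array(hs)
A=np.vstack([hs,ms]);q=A-A.mean(0);e=np.linalg.svd(q)[2][0];print('line',A.mean(0),e,np.degrees(np.arctan2(e[1],e[0])),'ext',(((X-A.mean(0))@e).min(),((X-A.mean(0))@e).max()),'res',np.abs(q@[-e[1],e[0]]).max())
lo,hi=((X-A.mean(0))@e).min(),((X-A.mean(0))@e).max();print('ends',A.mean(0)+e*lo,A.mean(0)+e*hi,hi-lo)
E
```

```text
[ 234   77   47  164 4395] z 0.00981896419628203 ((536.2496948242188, -296.296630859375), (49.37458801269531, 179.63368225097656), 64.45095825195312)
all ((536.792724609375, -296.55621337890625), (49.37458801269531, 180.83755493164062), 64.45095825195312)
rib 26 255.30769230769232 154.84615384615384 [ 0.55119324 -0.30234822  0.03761085] ((551.1123046875, -302.5493469238281), (9.107662200927734, 2.0122318267822266), 70.17474365234375) [0.03595394 0.0376469  0.03883513]
top 26 [ 0.55119324 -0.30234822  0.03761085] ((551.1123046875, -302.5493469238281), (9.107662200927734, 2.0122318267822266), 70.17474365234375)
line [ 0.54149412 -0.30267415] [-0.91068476  0.413102  ] 155.6001526804852 ext (np.float64(-0.08315728588640739), np.float64(0.0976808445932901)) res 0.01300302743036485
ends [ 0.6172242  -0.33702659] [ 0.45253767 -0.262322  ] 0.1808381304796975
```

```bash
python3 - <<'E'
from key import *
f=load('wrist')
P,c,_,w=meas(f,0,(235,285,70,240))
for lo,hi in((.006,.016),(.03,.045)):
    m=(P[...,2]>lo)&(P[...,2]<hi)&w
    n,l,st,ce=cv2.connectedComponentsWithStats(cv2.dilate(m.astype(np.uint8),np.ones((2,2))))
    Q=P[m];X=Q[:,:2];print(lo,len(X),'z',np.percentile(Q[:,2],[5,50,95]),cv2.minAreaRect((X*1000).astype(np.float32)), X.mean(0))
    q=X-X.mean(0);e=np.linalg.svd(q,full_matrices=False)[2][0];a=(q@e);print(' axis',np.degrees(np.arctan2(e[1],e[0])),a.min(),a.max(),X.mean(0)+e*(a.min()+a.max())/2)
E
```

```text
0.006 1727 z [0.01074688 0.01214065 0.01339072] ((539.93310546875, -300.377685546875), (24.66461181640625, 169.00717163085938), 62.693904876708984) [ 0.55090038 -0.30434614]
 axis 151.4938019751997 -0.07295862601701089 0.09615110384776175 [ 0.54071001 -0.29881179]
0.03 495 z [0.03551597 0.03799141 0.03924733] ((535.8358764648438, -296.27996826171875), (13.960295677185059, 37.89542770385742), 61.364112854003906) [ 0.53657256 -0.29664207]
 axis 151.08435362749378 -0.018115770050473014 0.01978872569096578 [ 0.53584037 -0.29623762]
```

>>> drive_tool(targets=[[0, 0, 3.5, 0, 0, 0.026], [0, 0, 3.5, 0, 0, 0], [0, 0, 3.5, 0, 0, 0], [0, 0, 3, 0, 0, 0], [0, 0, 1.5, 0, 0, 0]], jaw=0.5)

```text
clock: 1.82
position: [0.5345, -0.2934, 0.0564]
eef_rot: [-3.046, 0.766, 0.007]
wrist_force: [-0.5, -0.3, 0.2]
gripper_width: 0.502
gripper_force: 0.0
```

>>> drive_tool(targets=[[0, 0, 0, 0, 0, 0], [0, 0, 0, 0, 0, 0], [0, 0, 0, 0, 0, 0], [0, 0, 0, 0, 0, 0], [0, 0, 0, 0, 0, 0]])

```text
clock: 2.23
position: [0.5372, -0.2947, 0.0618]
eef_rot: [3.046, -0.767, 0.003]
wrist_force: [0.4, -0.1, -0.5]
gripper_width: 0.5
gripper_force: 0.0
```

```bash
python3 - <<'E'
from h import *
tell();plan([.5359,-.2963,.015],-28.5,1)
E
```

```text
t 2.2333 p [ 0.5372 -0.2947  0.0618] yaw -28.26 z [ 2.e-03 -7.e-04 -1.e+00] F [ 0.37 -0.11 -0.51] M [ 0.    0.02 -0.04] w 0.5000711842661741 0.0
[-0.047, 0.201, 4.678, -0.0, -0.002, 0.004]
```

>>> drive_tool(targets=[[-0.05, 0.2, 1.2, 0, 0, 0.004], [0, 0, 1.2, 0, 0, 0], [0, 0, 1.0, 0, 0, 0], [0, 0, 0.8, 0, 0, 0], [0, 0, 0.45, 0, 0, 0]])

```text
clock: 2.65
position: [0.5344, -0.2955, 0.012]
eef_rot: [-3.045, 0.773, 0.003]
wrist_force: [-0.3, 0.2, 0.2]
gripper_width: 0.5
gripper_force: 0.0
```

>>> drive_tool(targets=[[0, 0, 0, 0, 0, 0], [0, 0, 0, 0, 0, 0], [0, 0, 0, 0, 0, 0], [0, 0, 0, 0, 0, 0], [0, 0, 0, 0, 0, 0]], jaw=0)

```text
clock: 3.07
position: [0.5352, -0.296, 0.0142]
eef_rot: [3.045, -0.773, 0.001]
wrist_force: [1.0, 0.3, -1.7]
gripper_width: 0.149
gripper_force: 58.4
```

```bash
python3 - <<'E'
from h import *
tell()
E
```

```text
t 3.0667 p [ 0.5352 -0.296   0.0142] yaw -28.49 z [ 4.e-04 -2.e-04 -1.e+00] F [ 0.99  0.32 -1.69] M [0.01 0.03 0.09] w 0.14930296718865416 58.40530514717102
```

```bash
python3 - <<'E'
from h import *
plan([.505,-.064,.2],76,20,[.5352,-.296,.2],down(-28.5))
E
```

```text
[-0.686, -0.947, 0.0, 0.0, 0.0, -0.091]
[-0.597, -1.006, 0.0, 0.0, 0.0, -0.091]
[-0.503, -1.056, 0.0, 0.0, 0.0, -0.091]
[-0.405, -1.098, 0.0, 0.0, 0.0, -0.091]
[-0.303, -1.13, 0.0, 0.0, 0.0, -0.091]
[-0.199, -1.153, 0.0, 0.0, 0.0, -0.091]
[-0.093, -1.166, 0.0, 0.0, 0.0, -0.091]
[0.013, -1.17, 0.0, 0.0, 0.0, -0.091]
[0.12, -1.164, 0.0, 0.0, 0.0, -0.091]
[0.225, -1.148, 0.0, 0.0, 0.0, -0.091]
[0.329, -1.123, 0.0, 0.0, 0.0, -0.091]
[0.43, -1.088, 0.0, 0.0, 0.0, -0.091]
[0.527, -1.044, 0.0, 0.0, 0.0, -0.091]
[0.62, -0.992, 0.0, 0.0, 0.0, -0.091]
[0.708, -0.931, 0.0, 0.0, 0.0, -0.091]
[0.79, -0.863, 0.0, 0.0, 0.0, -0.091]
[0.865, -0.788, 0.0, 0.0, 0.0, -0.091]
[0.933, -0.705, 0.0, 0.0, 0.0, -0.091]
[0.993, -0.618, 0.0, 0.0, 0.0, -0.091]
[1.046, -0.525, 0.0, 0.0, 0.0, -0.091]
```

>>> drive_tool(targets=[[0, 0, -2, 0, 0, 0], [0, 0, -4, 0, 0, 0], [0, 0, -4, 0, 0, 0], [0, 0, -4, 0, 0, 0], [0, 0, -4, 0, 0, 0]])

```text
clock: 3.48
position: [0.5346, -0.2958, 0.196]
eef_rot: [-3.045, 0.773, -0.0]
wrist_force: [1.2, -0.9, -2.1]
gripper_width: 0.152
gripper_force: 58.7
```

>>> drive_tool(targets=[[-0.69, -0.95, 0, 0, 0, -0.091], [-0.6, -1.01, 0, 0, 0, -0.091], [-0.5, -1.06, 0, 0, 0, -0.091], [-0.41, -1.1, 0, 0, 0, -0.091], [-0.3, -1.13, 0, 0, 0, -0.091]])

```text
clock: 3.9
position: [0.5273, -0.2372, 0.1942]
eef_rot: [3.141, -0.059, 0.001]
wrist_force: [0.0, -0.6, -2.2]
gripper_width: 0.147
gripper_force: 58.8
```

>>> drive_tool(targets=[[-0.2, -1.15, 0, 0, 0, -0.091], [-0.09, -1.17, 0, 0, 0, -0.091], [0.01, -1.17, 0, 0, 0, -0.091], [0.12, -1.16, 0, 0, 0, -0.091], [0.23, -1.15, 0, 0, 0, -0.091]])

```text
clock: 4.32
position: [0.5198, -0.1792, 0.1941]
eef_rot: [3.073, 0.65, 0.0]
wrist_force: [0.2, 0.4, -1.5]
gripper_width: 0.149
gripper_force: 58.8
```

>>> drive_tool(targets=[[0.33, -1.12, 0, 0, 0, -0.091], [0.43, -1.09, 0, 0, 0, -0.091], [0.53, -1.04, 0, 0, 0, -0.091], [0.62, -0.99, 0, 0, 0, -0.091], [0.71, -0.93, 0, 0, 0, -0.091]])

```text
clock: 4.73
position: [0.5125, -0.1212, 0.1941]
eef_rot: [2.847, 1.327, 0.0]
wrist_force: [0.2, -0.6, -2.1]
gripper_width: 0.153
gripper_force: 58.8
```

>>> drive_tool(targets=[[0.79, -0.86, 0, 0, 0, -0.091], [0.87, -0.79, 0, 0, 0, -0.091], [0.93, -0.7, 0, 0, 0, -0.091], [0.99, -0.62, 0, 0, 0, -0.091], [1.05, -0.53, 0, 0, 0, -0.091]])

```text
clock: 5.15
position: [0.5052, -0.0632, 0.1941]
eef_rot: [2.475, 1.935, 0.0]
wrist_force: [0.3, -0.5, -2.7]
gripper_width: 0.149
gripper_force: 58.8
```

>>> drive_tool(targets=[[0, 0, 0, 0, 0, 0], [0, 0, 0, 0, 0, 0], [0, 0, 0, 0, 0, 0], [0, 0, 0, 0, 0, 0], [0, 0, 0, 0, 0, 0]])

```text
clock: 5.57
position: [0.5054, -0.0643, 0.1938]
eef_rot: [2.481, 1.927, -0.0]
wrist_force: [-0.9, 0.9, -1.5]
gripper_width: 0.15
gripper_force: 58.8
```

```bash
python3 - <<'E'
from h import *
f=grab('wrist');tell();print('cam',-f['R'].T@f['t'],f['R'][2])
g=f['color'];save('w2.png',g,1.3)
P=cloud(f)
for lo,hi in((.070,.084),(.086,.094),(.095,.106)):
    m=((P[...,2]>lo)&(P[...,2]<hi)).astype(np.uint8)
    n,l,st,ce=cv2.connectedComponentsWithStats(m)
    for i in range(1,n):
        if st[i,4]>25: Q=P[l==i];print(lo,st[i],Q.mean(0).round(4),cv2.minAreaRect((Q[:,:2]*1000).astype(np.float32)))
E
```

```text
t 5.6167 p [ 0.5054 -0.0642  0.1938] yaw 75.7 z [-0. -0. -1.] F [-0.92  0.6  -2.6 ] M [-0.01  0.01 -0.  ] w 0.15187328005953366 58.780882358551025
cam [0.5241341  0.01021319 0.33674952] [-0.07479675 -0.29260534 -0.9533035 ]
0.07 [236   0  35  34 535] [0.5363 0.0627 0.0781] ((536.2979125976562, 61.640480041503906), (20.442153930664062, 24.833200454711914), 75.5082015991211)
0.07 [226 172  12  16 121] [ 0.4886 -0.0514  0.0774] ((488.00567626953125, -53.642791748046875), (11.750971794128418, 10.013315200805664), 77.52203369140625)
0.07 [272 172   8  17  86] [ 0.5249 -0.0609  0.0774] ((523.821044921875, -63.59949493408203), (13.575989723205566, 6.372642517089844), 76.89949035644531)
0.086 [246   0  14  30 412] [0.5356 0.06   0.0907] ((535.646240234375, 60.50459289550781), (17.86461067199707, 9.226592063903809), 76.06145477294922)
0.095 [227 185  11  11  97] [ 0.4891 -0.0566  0.0982] ((488.9444885253906, -56.861778259277344), (7.824047088623047, 7.997973442077637), 74.55542755126953)
0.095 [271 185   9  11  83] [ 0.5215 -0.0648  0.0981] ((521.8018798828125, -65.44940185546875), (8.582496643066406, 6.469644546508789), 76.17057037353516)
```

View pics/w2.png

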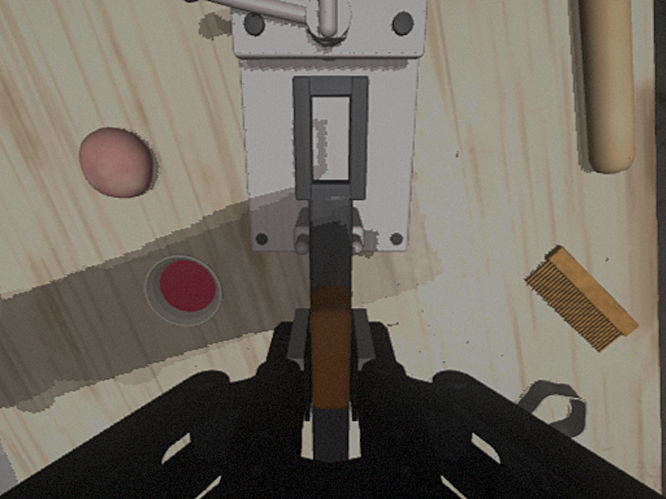

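The wrist view shows the key held straight, with its slot at (330,137). The pegs are at (303,240) and (358,240), and the tab is at the top edge (328,18). I lower and advance to 25 mm short of the tab, then look again.

>>> drive_tool(targets=[[1, -0.02, 1, 0, 0, 0], [1, -0.02, 1.5, 0, 0, 0], [0.8, -0.02, 1.7, 0, 0, 0], [0.6, -0.02, 1.5, 0, 0, 0], [0.4, 0, 0.8, 0, 0, 0]])

```text
clock: 6.03
position: [0.5134, -0.0262, 0.1273]
eef_rot: [-2.478, -1.929, 0.002]
wrist_force: [-1.0, 0.0, -1.0]
gripper_width: 0.147
gripper_force: 58.8
```

>>> drive_tool(targets=[[0, 0, 0, 0, 0, 0], [0, 0, 0, 0, 0, 0], [0, 0, 0, 0, 0, 0], [0, 0, 0, 0, 0, 0], [0, 0, 0, 0, 0, 0]])

```text
clock: 6.45
position: [0.5143, -0.0271, 0.1296]
eef_rot: [2.479, 1.928, 0.001]
wrist_force: [-0.7, 0.3, -1.6]
gripper_width: 0.154
gripper_force: 58.8
```

```bash
cat > fit.py <<'E'
from h import *
f=grab('wrist');tell();p,R,s=pose()
P=cloud(f);zt=p[2]-.0142+.012
T=lambda X:R.inv().apply(X-p)*1000   # in tool mm
print('zt',zt)
def rep(nm,lo,hi,mn=25,xr=(20,200)):
    t=T(P.reshape(-1,3)).reshape(P.shape)
    m=((P[...,2]>lo)&(P[...,2]<hi)&(t[...,0]>xr[0])&(t[...,0]<xr[1])&(abs(t[...,1])<100)).astype(np.uint8)
    n,l,st,ce=cv2.connectedComponentsWithStats(m)
    for i in range(1,n):
        if st[i,4]>mn:
            Q=P[l==i];r=cv2.minAreaRect(t[l==i][:,:2].astype(np.float32));print(nm,st[i],np.median(Q[:,2]).round(4),'tool rect',np.round(r[0],1),np.round(r[1],1),round(r[2],1))
    return m,t
m,t=rep('key',zt-.004,zt+.004)
# slot hole inner contour at key-top height
cs,h=cv2.findContours(m,cv2.RETR_CCOMP,cv2.CHAIN_APPROX_NONE)
for c,hh in zip(cs,h[0]):
    if hh[3]>=0 and len(c)>40:
        X=np.array([pt(f,u,v,zt) for u,v in c[:,0]]);r=cv2.minAreaRect(T(X)[:,:2].astype(np.float32));print('slot',len(c),r)
rep('collar',.074,.082)
rep('tab',.085,.0945)
rep('post/peg',.095,.1045)
save('w3.png',f['color'],1.3)
E
python3 fit.py
```

```text
t 6.5 p [ 0.5142 -0.027   0.1295] yaw 75.76 z [ 1.e-03 -2.e-04 -1.e+00] F [-0.33 -0.42 -2.01] M [-0.03  0.04  0.03] w 0.1546854947983076 58.79067420959473
zt 0.12726056182573744
key [ 225   58   59  157 5549] 0.1279 tool rect [55.4 -0.1] [25.1 70.7] 89.8
slot 189 ((70.24789428710938, -0.27134275436401367), (13.336617469787598, 28.775537490844727), 89.16088104248047)
collar [109  15  21  30 173] 0.0781 tool rect [108.2 -74.4] [15.1  6.1] 25.0
collar [231  38  13  20 178] 0.0784 tool rect [100.5  -9.8] [9.8 6.8] 0.6
collar [263  38  13  21 178] 0.0782 tool rect [100.3   8.3] [ 7.  10.2] 89.6
collar [263  75   6   7  31] 0.078 tool rect [84.5  6.4] [3.2 2.9] 0.1
tab [ 97  10  24  32 255] 0.0899 tool rect [108.1 -74.5] [15.2  6.2] 26.5
tab [244  32  19  26 491] 0.0912 tool rect [100.7  -0.8] [ 9.7 13.1] 89.7
tab [244  75  19   9 167] 0.0901 tool rect [83.6 -0.8] [10.   4.2] 89.2
post/peg [ 77   3  36  36 953] 0.0998 tool rect [110.1 -78.5] [15.3 15.1] 69.6
```

View pics/w3.png

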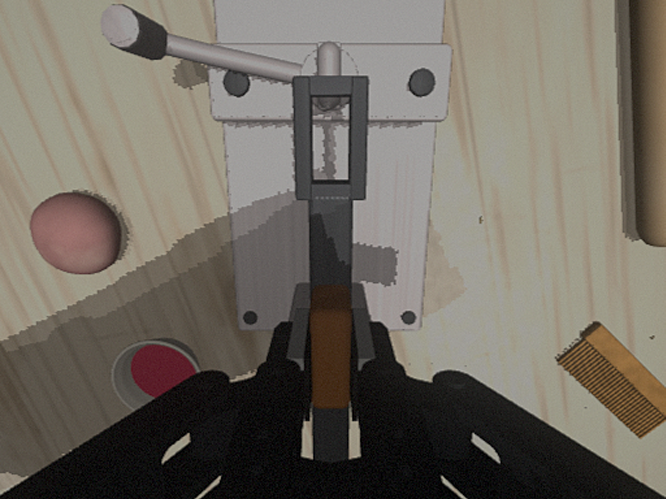

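The slot is at tool (70.2, −0.2) mm and the tab at (94.5, −0.8) mm, parallel to each other. The post sits at (110, −78) mm, which is 79 mm from the axis as expected. I advance, then lower to just above the tab.

>>> drive_tool(targets=[[0.7, -0.06, 0, 0, 0, 0], [0.9, 0, 0, 0, 0, 0], [0.6, 0, 0, 0, 0, 0], [0.24, 0, 0, 0, 0, 0], [0, 0, 0, 0, 0, 0]])

```text
clock: 6.92
position: [0.5195, -0.0016, 0.1288]
eef_rot: [-2.477, -1.931, -0.0]
wrist_force: [0.1, 0.9, -1.8]
gripper_width: 0.15
gripper_force: 58.8
```

>>> drive_tool(targets=[[0, 0, 0.6, 0, 0, 0], [0, 0, 0.8, 0, 0, 0], [0, 0, 0.4, 0, 0, 0], [0, 0, 0.1, 0, 0, 0], [0, 0, 0, 0, 0, 0]])

```text
clock: 7.33
position: [0.5189, -0.003, 0.1091]
eef_rot: [-2.479, -1.929, 0.001]
wrist_force: [-0.3, 0.8, -2.2]
gripper_width: 0.149
gripper_force: 58.8
```

```bash
sed -i 's/w3.png/w4.png/' fit.py; python3 fit.py
```

```text
t 7.3833 p [ 0.5192 -0.003   0.1095] yaw 75.77 z [-6.e-04  1.e-04 -1.e+00] F [-0.46 -0.12 -1.77] M [-0.04  0.    0.  ] w 0.15163291448352523 58.790661692619324
zt 0.10733201496043938
key [ 225   58   59  157 5526] 0.1075 tool rect [55.3 -0.5] [25.1 70.5] 89.9
slot 190 ((70.19969940185547, -0.4717254638671875), (28.55568504333496, 13.509294509887695), 0.23705260455608368)
collar [101  57  22  33 200] 0.078 tool rect [ 85.1 -73.5] [15.6  7.6] 10.6
collar [241  83   6  46 219] 0.0782 tool rect [69.7 -6.2] [23.   2.7] 0.4
collar [266  84   3  44  98] 0.0783 tool rect [69.6  6.2] [ 1.1 22.1] 89.5
tab [ 91  54  23  36 284] 0.09 tool rect [ 85.1 -73.8] [16.   8.6] 11.1
tab [ 246   80   21   53 1054] 0.0912 tool rect [69.7  0.4] [25.3 10. ] 0.3
post/peg [  66   53   39   36 1079] 0.0998 tool rect [ 85.7 -77.8] [15.9 15.3] 58.4
post/peg [240  73  30  48  91] 0.1003 tool rect [74.6 -0.5] [20.  13.1] 0.0
post/peg [241 108  28  33  98] 0.0994 tool rect [59.3  3.1] [18.9  9.6] 42.6
```

View pics/w4.png

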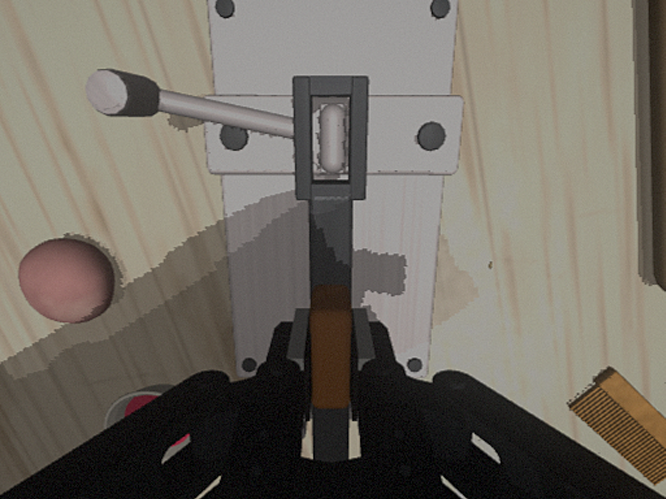

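The tab shows through the slot at (330,138), about 0.8 mm to the right of centre. I correct that and lower the key.

>>> drive_tool(targets=[[-0.04, 0.07, 0, 0, 0, 0], [0, 0, 0.3, 0, 0, 0], [0, 0, 0.4, 0, 0, 0], [0, 0, 0.3, 0, 0, 0], [0, 0, 0.1, 0, 0, 0]])

```text
clock: 7.8
position: [0.5196, -0.0034, 0.0982]
eef_rot: [-2.479, -1.929, 0.001]
wrist_force: [0.1, 0.6, -1.4]
gripper_width: 0.152
gripper_force: 58.8
```

>>> drive_tool(targets=[[0, 0, 0.2, 0, 0, 0], [0, 0, 0.2, 0, 0, 0], [0, 0, 0.15, 0, 0, 0], [0, 0, 0.05, 0, 0, 0], [0, 0, 0, 0, 0, 0]])

```text
clock: 8.22
position: [0.5199, -0.0034, 0.0927]
eef_rot: [-2.479, -1.93, 0.0]
wrist_force: [0.9, 0.1, -1.7]
gripper_width: 0.151
gripper_force: 58.8
```

```bash
python3 -c "
from h import *
tell()"
```

```text
t 8.2167 p [ 0.5199 -0.0034  0.0927] yaw 75.79 z [-2.e-04  1.e-04 -1.e+00] F [ 0.91  0.15 -1.69] M [-0.04 -0.01 -0.01] w 0.1510435168927571 58.79003047943115
```

>>> drive_tool(targets=[[0, 0, 0.04, 0, 0, 0], [0, 0, 0.03, 0, 0, 0], [0, 0, 0, 0, 0, 0], [0, 0, 0, 0, 0, 0], [0, 0, 0, 0, 0, 0]])

```text
clock: 8.63
position: [0.52, -0.0034, 0.0922]
eef_rot: [2.479, 1.93, 0.0]
wrist_force: [0.3, 1.1, -1.9]
gripper_width: 0.149
gripper_force: 58.8
```

>>> drive_tool(targets=[[0, 0, 0, 0, 0, 0], [0, 0, 0, 0, 0, 0], [0, 0, 0, 0, 0, 0], [0, 0, 0, 0, 0, 0], [0, 0, 0, 0, 0, 0]], jaw=0.45)

```text
clock: 9.05
position: [0.52, -0.0034, 0.0922]
eef_rot: [2.479, 1.93, 0.0]
wrist_force: [0.8, 0.2, -0.9]
gripper_width: 0.447
gripper_force: 0.0
```

>>> drive_tool(targets=[[0, 0, -1, 0, 0, 0], [0, 0, -2, 0, 0, 0], [0, 0, -3, 0, 0, 0], [0, 0, -3, 0, 0, 0], [0, 0, -2, 0, 0, 0]])

```text
clock: 9.47
position: [0.5205, -0.0032, 0.2055]
eef_rot: [2.478, 1.929, 0.003]
wrist_force: [0.6, -0.4, 0.2]
gripper_width: 0.45
gripper_force: 0.0
```

>>> drive_tool(targets=[[0, 0, 0, 0, 0, 0], [0, 0, 0, 0, 0, 0], [0, 0, 0, 0, 0, 0], [0, 0, 0, 0, 0, 0], [0, 0, 0, 0, 0, 0]], jaw=0)

```text
clock: 9.88
position: [0.5194, -0.0034, 0.2013]
eef_rot: [-2.478, -1.929, 0.002]
wrist_force: [-0.4, -0.1, -0.6]
gripper_width: 0.002
gripper_force: 0.0
```

```bash
cat > look.py <<'E'
from h import *
import sys
f=grab('wrist');tell();P=cloud(f)
B=np.array([.5373,.0652])
def comps(nm,lo,hi,mn=40,rad=.2):
    m=((P[...,2]>lo)&(P[...,2]<hi)&(np.hypot(P[...,0]-B[0],P[...,1]-B[1])<rad)).astype(np.uint8)
    n,l,st,ce=cv2.connectedComponentsWithStats(m)
    for i in range(1,n):
        if st[i,4]>mn:
            Q=P[l==i];r=cv2.minAreaRect((Q[:,:2]*1000).astype(np.float32));print(nm,st[i],np.median(Q[:,2]).round(4),np.round(r[0],1),np.round(r[1],1),round(r[2],1))
comps('keytop',.087,.0925);comps('post/pegs',.0955,.106);comps('rib',.108,.124)
if len(sys.argv)>1:save(sys.argv[1],f['color'],1.2)
E
python3 look.py w5.png
```

```text
t 9.9333 p [ 0.5195 -0.0034  0.2013] yaw 75.79 z [-1.5e-03  2.0e-04 -1.0e+00] F [ 0.21 -0.89 -0.23] M [-0.04 -0.01  0.07] w -7.765010434074164e-05 0.0
keytop [ 239   73   33  102 1912] 0.0901 [532.6  46.3] [78.3 24.6] 76.7
keytop [249  84  13  35 382] 0.091 [536.8  64.4] [25.4  9.4] 75.6
keytop [246 186  19  51 344] 0.0901 [514.4 -23.9] [46.  15.6] 76.4
post/pegs [137  67  23  23 393] 0.1 [465.   99.2] [15.4 15.3] 47.4
post/pegs [247 168  18   6  52] 0.1009 [524.6  14.2] [ 2.9 13.5] 72.5
rib [246 171  19  49 868] 0.1159 [520.   -2.4] [37.  13.7] 76.1
```

View pics/w5.png

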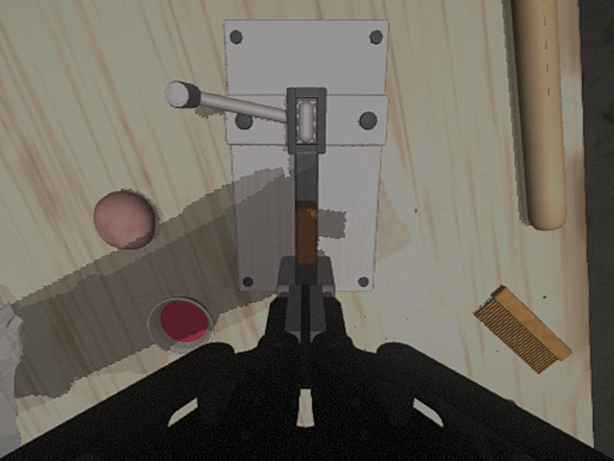

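The key is seated: top at 0.090 m, with the tab at (306,120) inside the slot. The post is at (178,95) in the picture, world (0.465, 0.099), 79.7 mm from the axis at 154°. Next I set the shut fingers behind the post, with tool x along the push.

>>> drive_tool(targets=[[0.9, -1.4, 0, 0, 0, 0], [1.4, -2.1, 0, 0, 0, 0], [1.5, -2.3, 0, 0, 0, 0], [1.2, -1.8, 0, 0, 0, 0], [0.6, -0.9, 0, 0, 0, 0]])

```text
clock: 10.35
position: [0.4491, 0.0738, 0.2018]
eef_rot: [-2.477, -1.932, 0.001]
wrist_force: [0.4, 0.7, -0.4]
gripper_width: 0.001
gripper_force: 0.0
```

>>> drive_tool(targets=[[0, 0, 1, 0, 0, 0.05], [0, 0, 2, 0, 0, 0.05], [0, 0, 2.5, 0, 0, 0.05], [0, 0, 2.5, 0, 0, 0.05], [0, 0, 1, 0, 0, 0]])

```text
clock: 10.77
position: [0.4498, 0.0714, 0.1095]
eef_rot: [-2.66, -1.668, 0.005]
wrist_force: [-0.7, -0.3, 0.2]
gripper_width: 0.002
gripper_force: 0.0
```

>>> drive_tool(targets=[[0, 0, 0, 0, 0, 0], [0, 0, 0, 0, 0, 0], [0, 0, 0, 0, 0, 0], [0, 0, 0, 0, 0, 0], [0, 0, 0, 0, 0, 0]])

```text
clock: 11.18
position: [0.4519, 0.0718, 0.1131]
eef_rot: [2.659, 1.672, 0.002]
wrist_force: [0.3, 0.8, 1.3]
gripper_width: -0.002
gripper_force: 0.0
```

```bash
python3 look.py w6.png; python3 -c "
from h import *
plan([.4504,.0718,.081],64.3,1)"
```

```text
t 11.2333 p [0.4518 0.0718 0.113 ] yaw 64.34 z [ 1.5e-03  1.0e-04 -1.0e+00] F [ 0.49 -0.23  0.4 ] M [ 0.04 -0.04 -0.01] w -0.002435694888915525 0.0
keytop [ 373  140   53  182 4874] 0.0901 [528.6  30.3] [112.4  25.7] 76.5
keytop [241 166  26  10  58] 0.0897 [467.3 105. ] [ 4.1 13.5] 64.5
post/pegs [239 170  30  30 702] 0.0998 [465. 100.] [14.9 15.2] 61.5
post/pegs [399 266  32  60 615] 0.1008 [515.1   1.6] [37.7 12.3] 55.1
rib [241 237  28   8 184] 0.1205 [456.5  81.3] [ 1.2 13. ] 63.4
rib [227 247  13   5  50] 0.1219 [445.7  82. ] [1.1 5.6] 65.0
rib [270 247  15   6  54] 0.1223 [464.1  73. ] [1.3 6.6] 59.1
rib [ 409  278   35   66 1684] 0.1157 [519.6  -1.9] [37.8 14.5] 74.5
[-0.06, -0.132, 3.2, 0.001, -0.001, 0.001]
```

View pics/w6.png

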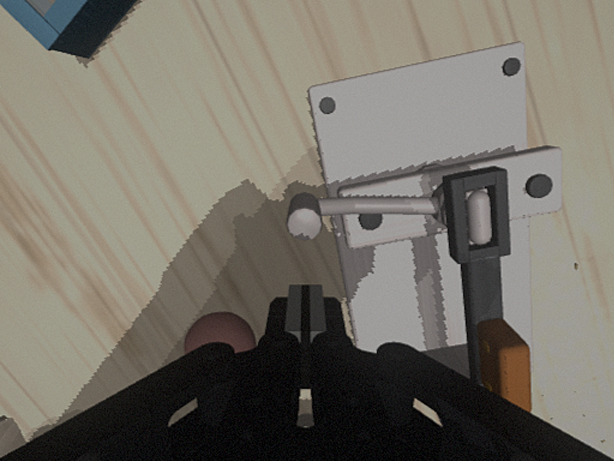

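>>> drive_tool(targets=[[0, -0.05, 0.8, 0, 0, 0], [0, 0, 1, 0, 0, 0], [0, 0, 0.9, 0, 0, 0], [0, 0, 0.4, 0, 0, 0], [0, 0, 0.1, 0, 0, 0]])

```text
clock: 11.65
position: [0.45, 0.0719, 0.0788]
eef_rot: [-2.658, -1.672, 0.003]
wrist_force: [0.0, 0.6, 0.3]
gripper_width: 0.004
gripper_force: 0.0
```

>>> drive_tool(targets=[[0.2, 0, 0, 0, 0, 0], [0.3, 0, 0, 0, 0, 0], [0.3, 0, 0, 0, 0, 0], [0.2, 0, 0, 0, 0, 0], [0.1, 0, 0, 0, 0, 0]])

```text
clock: 12.07
position: [0.456, 0.0824, 0.0804]
eef_rot: [2.659, 1.673, 0.001]
wrist_force: [0.3, -0.6, 0.1]
gripper_width: 0.005
gripper_force: 0.0
```

>>> drive_tool(targets=[[0.05, 0, 0, 0, 0, 0], [0.05, 0, 0, 0, 0, 0], [0.05, 0, 0, 0, 0, 0], [0.05, 0, 0, 0, 0, 0], [0, 0, 0, 0, 0, 0]])

```text
clock: 12.48
position: [0.4564, 0.0837, 0.0801]
eef_rot: [-2.659, -1.672, 0.0]
wrist_force: [-0.1, 0.5, 0.7]
gripper_width: -0.001
gripper_force: 0.2
```

```bash
cat > ang.py <<'E'
from h import *
tell();p,R,s=pose();S=np.array([.5368,.0646]);r=p[:2]-S;x=R.as_matrix()[:2,0];y=R.as_matrix()[:2,1]
c=r+x*.0187  # post centre if touching
print('post ang if touching',np.degrees(np.arctan2(c[1],c[0])).round(2),'rad',np.arctan2(c[1],c[0]).round(4),'r',np.hypot(*c).round(4),'Fpush',-(s['wrist_force'][:2]@x).round(2),'Fy',s['wrist_force'][:2]@y)
E
python3 ang.py
```

```text
t 12.4833 p [0.4564 0.0837 0.0801] yaw 64.32 z [-1.e-04  0.e+00 -1.e+00] F [-0.09  0.48  0.67] M [-0.03  0.04  0.03] w -0.001366090343114182 0.22916975234693382
post ang if touching 153.57 rad 2.6802 r 0.0807 Fpush -0.39 Fy -0.2829214626627605
```

>>> drive_tool(targets=[[0.16, -0.035, 0, 0, 0, 0.02], [0.24, -0.05, 0, 0, 0, 0.03], [0.28, -0.06, 0, 0, 0, 0.035], [0.28, -0.06, 0, 0, 0, 0.035], [0.28, -0.06, 0, 0, 0, 0.035]])

```text
clock: 12.9
position: [0.4602, 0.0959, 0.0801]
eef_rot: [-2.783, -1.457, 0.0]
wrist_force: [0.3, -0.8, -0.6]
gripper_width: -0.007
gripper_force: 0.3
```

>>> drive_tool(targets=[[0.28, -0.06, 0, 0, 0, 0.035], [0.28, -0.06, 0, 0, 0, 0.035], [0.28, -0.06, 0, 0, 0, 0.035], [0.24, -0.05, 0, 0, 0, 0.03], [0.16, -0.035, 0, 0, 0, 0.02]])

```text
clock: 13.32
position: [0.4659, 0.1074, 0.0801]
eef_rot: [-2.887, -1.238, -0.0]
wrist_force: [-0.8, -1.2, 0.1]
gripper_width: 0.002
gripper_force: 0.3
```

```bash
python3 ang.py; python3 look.py
```

```text
t 13.3167 p [0.4659 0.1074 0.0801] yaw 46.42 z [ 0.e+00  1.e-04 -1.e+00] F [-0.75 -1.22  0.12] M [-0.18  0.   -0.04] w 0.002067204942328098 0.2688010488054715
post ang if touching 135.84 rad 2.3708 r 0.0809 Fpush 1.4 Fy 0.2982702461851214
t 13.3667 p [0.466  0.1076 0.0802] yaw 46.39 z [ 2.e-04  2.e-04 -1.e+00] F [0.36 0.28 0.27] M [-0.05  0.07  0.  ] w -0.00328518918355827 0.20567032042890787
keytop [ 388  176   97  188 6550] 0.0902 [528.9  33.2] [107.5  25.3] 75.7
keytop [239 208  34  19 141] 0.0898 [481.8 124.4] [ 6.4 15.4] 58.3
keytop [226 247  14   7  69] 0.0898 [463.2 119.1] [1.1 6. ] 49.7
keytop [270 247  15   7  71] 0.0899 [478.1 104.9] [1.5 6.5] 48.3
post/pegs [ 222  215   66   55 1696] 0.1001 [477.1 118.7] [20.9 27.2] 45.2
post/pegs [464 313  41  57 857] 0.101 [516.8   6.1] [30.5 13.2] 45.6
rib [ 217  261   76   63 1354] 0.1175 [468.3 113.1] [27.1 25.2] 11.9
rib [197 289  17   7  45] 0.1228 [457.2 124.5] [1.4 5.6] 46.3
rib [296 289  16   6  41] 0.1228 [483.6  99.6] [1.2 5.1] 39.1
rib [ 480  332   32   51 1074] 0.114 [519.5   9.8] [21.1 12.4] 42.0
```

>>> drive_tool(targets=[[0.12, -0.027, 0, 0, 0, 0.015], [0.12, -0.027, 0, 0, 0, 0.015], [0.12, -0.027, 0, 0, 0, 0.015], [0.12, -0.027, 0, 0, 0, 0.015], [0, 0, 0, 0, 0, 0]])

```text
clock: 13.78
position: [0.4685, 0.1116, 0.0802]
eef_rot: [-2.922, -1.153, -0.0]
wrist_force: [-0.1, -0.6, -0.7]
gripper_width: 0.001
gripper_force: 0.1
```

>>> drive_tool(targets=[[0.12, -0.027, 0, 0, 0, 0.015], [0.12, -0.027, 0, 0, 0, 0.015], [0.12, -0.027, 0, 0, 0, 0.015], [0.12, -0.027, 0, 0, 0, 0.015], [0, 0, 0, 0, 0, 0]])

```text
clock: 14.2
position: [0.4714, 0.1156, 0.0802]
eef_rot: [-2.956, -1.065, -0.0]
wrist_force: [0.0, -0.2, -0.1]
gripper_width: -0.001
gripper_force: 0.1
```

>>> drive_tool(targets=[[0.12, -0.027, 0, 0, 0, 0.015], [0.12, -0.027, 0, 0, 0, 0.015], [0.12, -0.027, 0, 0, 0, 0.015], [0.12, -0.027, 0, 0, 0, 0.015], [0, 0, 0, 0, 0, 0]])

```text
clock: 14.62
position: [0.4745, 0.1194, 0.0802]
eef_rot: [-2.986, -0.975, -0.0]
wrist_force: [-0.1, -0.6, 0.6]
gripper_width: 0.0
gripper_force: 0.1
```

```bash
python3 ang.py
```

```text
t 14.6167 p [0.4745 0.1194 0.0802] yaw 36.18 z [ 1.e-04  1.e-04 -1.e+00] F [-0.09 -0.6   0.59] M [-0.06 -0.01 -0.  ] w 2.974085576498293e-05 0.12581138871610165
post ang if touching 125.65 rad 2.1929 r 0.0811 Fpush 0.43 Fy 0.4347166134201583
```

Still loose after 0.5 rad, so I continue.

>>> drive_tool(targets=[[0.12, -0.025, 0, 0, 0, 0.015], [0.12, -0.025, 0, 0, 0, 0.015], [0.12, -0.025, 0, 0, 0, 0.015], [0.12, -0.025, 0, 0, 0, 0.015], [0, 0, 0, 0, 0, 0]])

```text
clock: 15.03
position: [0.4779, 0.123, 0.0802]
eef_rot: [-3.014, -0.885, -0.0]
wrist_force: [-0.4, 0.1, -1.1]
gripper_width: -0.006
gripper_force: 0.1
```

>>> drive_tool(targets=[[0.12, -0.025, 0, 0, 0, 0.015], [0.12, -0.025, 0, 0, 0, 0.015], [0.12, -0.025, 0, 0, 0, 0.015], [0.12, -0.025, 0, 0, 0, 0.015], [0, 0, 0, 0, 0, 0]])

```text
clock: 15.45
position: [0.4814, 0.1264, 0.0802]
eef_rot: [-3.039, -0.795, -0.0]
wrist_force: [0.5, 0.3, -1.2]
gripper_width: -0.002
gripper_force: 0.1
```

>>> drive_tool(targets=[[0.12, -0.025, 0, 0, 0, 0.015], [0.12, -0.025, 0, 0, 0, 0.015], [0.12, -0.025, 0, 0, 0, 0.015], [0.12, -0.025, 0, 0, 0, 0.015], [0, 0, 0, 0, 0, 0]])

```text
clock: 15.87
position: [0.4852, 0.1295, 0.0801]
eef_rot: [-3.062, -0.703, -0.0]
wrist_force: [0.1, -0.3, -0.5]
gripper_width: -0.004
gripper_force: 0.1
```

```bash
python3 ang.py
```

```text
t 15.8667 p [0.4852 0.1295 0.0801] yaw 25.86 z [ 1.e-04  1.e-04 -1.e+00] F [ 0.12 -0.27 -0.47] M [ 0.    0.03 -0.01] w -0.0042907677766541195 0.12979173101484776
post ang if touching 115.47 rad 2.0153 r 0.0809 Fpush 0.01 Fy 0.29929765219283067
```

>>> drive_tool(targets=[[0.12, -0.026, 0, 0, 0, 0.015], [0.12, -0.026, 0, 0, 0, 0.015], [0.12, -0.026, 0, 0, 0, 0.015], [0.12, -0.026, 0, 0, 0, 0.015], [0, 0, 0, 0, 0, 0]])

```text
clock: 16.28
position: [0.4891, 0.1324, 0.0802]
eef_rot: [-3.082, -0.611, -0.0]
wrist_force: [-1.1, -0.4, 0.7]
gripper_width: -0.001
gripper_force: 0.1
```

>>> drive_tool(targets=[[0.12, -0.026, 0, 0, 0, 0.015], [0.12, -0.026, 0, 0, 0, 0.015], [0.12, -0.026, 0, 0, 0, 0.015], [0.12, -0.026, 0, 0, 0, 0.015], [0, 0, 0, 0, 0, 0]])

```text
clock: 16.7
position: [0.4932, 0.1351, 0.0802]
eef_rot: [-3.099, -0.518, -0.0]
wrist_force: [-0.5, -0.3, 0.6]
gripper_width: -0.003
gripper_force: 0.1
```

>>> drive_tool(targets=[[0.12, -0.026, 0, 0, 0, 0.015], [0.12, -0.026, 0, 0, 0, 0.015], [0.12, -0.026, 0, 0, 0, 0.015], [0.12, -0.026, 0, 0, 0, 0.015], [0, 0, 0, 0, 0, 0]])

```text
clock: 17.12
position: [0.4975, 0.1375, 0.0801]
eef_rot: [-3.113, -0.425, -0.0]
wrist_force: [-0.8, -1.0, 0.8]
gripper_width: 0.004
gripper_force: 0.4
```

```bash
python3 ang.py
```

```text
t 17.1167 p [0.4975 0.1375 0.0801] yaw 15.55 z [ 1.e-04  1.e-04 -1.e+00] F [-0.79 -1.    0.85] M [-0.06  0.11 -0.06] w 0.003911092847599869 0.42373445467092097
post ang if touching 105.3 rad 1.8379 r 0.0808 Fpush 1.03 Fy 0.7515043578152499
```

>>> drive_tool(targets=[[0.12, -0.026, 0, 0, 0, 0.015], [0.12, -0.026, 0, 0, 0, 0.015], [0.12, -0.026, 0, 0, 0, 0.015], [0, 0, 0, 0, 0, 0], [0, 0, 0, 0, 0, 0]])

```text
clock: 17.53
position: [0.5007, 0.1391, 0.0802]
eef_rot: [-3.121, -0.357, -0.0]
wrist_force: [-2.7, 0.4, 0.3]
gripper_width: -0.006
gripper_force: 0.2
```

>>> drive_tool(targets=[[0.12, -0.026, 0, 0, 0, 0.015], [0.12, -0.026, 0, 0, 0, 0.015], [0.12, -0.026, 0, 0, 0, 0.015], [0, 0, 0, 0, 0, 0], [0, 0, 0, 0, 0, 0]])

```text
clock: 17.95
position: [0.504, 0.1406, 0.0801]
eef_rot: [-3.128, -0.287, -0.0]
wrist_force: [-0.7, 0.2, 0.1]
gripper_width: -0.001
gripper_force: 0.6
```

>>> drive_tool(targets=[[0.12, -0.026, 0, 0, 0, 0.015], [0.12, -0.026, 0, 0, 0, 0.015], [0.12, -0.026, 0, 0, 0, 0.015], [0, 0, 0, 0, 0, 0], [0, 0, 0, 0, 0, 0]])

```text
clock: 18.37
position: [0.5074, 0.142, 0.0801]
eef_rot: [-3.134, -0.216, 0.0]
wrist_force: [-2.4, 0.1, 1.7]
gripper_width: 0.004
gripper_force: 0.9
```

```bash
python3 ang.py
```

```text
t 18.3667 p [0.5074 0.142  0.0801] yaw 7.89 z [-0.  0. -1.] F [-2.44  0.09  1.69] M [ 0.07  0.4  -0.  ] w 0.003807053042178833 0.9400841686874628
post ang if touching 97.78 rad 1.7065 r 0.0807 Fpush 2.4 Fy -0.4205528808492403
```

>>> drive_tool(targets=[[0.12, -0.026, 0, 0, 0, 0.015], [0.12, -0.026, 0, 0, 0, 0.015], [0, 0, 0, 0, 0, 0], [0, 0, 0, 0, 0, 0], [0, 0, 0, 0, 0, 0]])

```text
clock: 18.78
position: [0.5095, 0.1428, 0.0801]
eef_rot: [3.137, 0.169, -0.0]
wrist_force: [-5.0, 0.6, 1.0]
gripper_width: 0.005
gripper_force: 2.2
```

>>> drive_tool(targets=[[0.12, -0.026, 0, 0, 0, 0.015], [0.12, -0.026, 0, 0, 0, 0.015], [0, 0, 0, 0, 0, 0], [0, 0, 0, 0, 0, 0], [0, 0, 0, 0, 0, 0]])

```text
clock: 19.2
position: [0.5117, 0.1435, 0.0801]
eef_rot: [3.139, 0.122, -0.001]
wrist_force: [-5.1, 0.9, 1.8]
gripper_width: 0.002
gripper_force: 2.7
```

>>> drive_tool(targets=[[0.12, -0.026, 0, 0, 0, 0.015], [0.12, -0.026, 0, 0, 0, 0.015], [0, 0, 0, 0, 0, 0], [0, 0, 0, 0, 0, 0], [0, 0, 0, 0, 0, 0]])

```text
clock: 19.62
position: [0.514, 0.1442, 0.08]
eef_rot: [3.141, 0.075, -0.001]
wrist_force: [-5.8, 0.9, 1.5]
gripper_width: -0.0
gripper_force: 2.8
```

```bash
python3 ang.py
```

```text
t 19.6167 p [0.514  0.1442 0.08  ] yaw 2.74 z [-7.e-04 -1.e-04 -1.e+00] F [-5.84  0.93  1.5 ] M [0.13 1.18 0.02] w -0.00033153293333246746 2.8215133398771286
post ang if touching 92.96 rad 1.6224 r 0.0806 Fpush 5.78 Fy -1.2057070925997684
```

Firm came at about 1.695 rad (push rose to 5 N). The post is now 0.073 rad past that, so I need about 0.18 more.

>>> drive_tool(targets=[[0.12, -0.026, 0, 0, 0, 0.015], [0.12, -0.026, 0, 0, 0, 0.015], [0.12, -0.026, 0, 0, 0, 0.015], [0.12, -0.026, 0, 0, 0, 0.015], [0, 0, 0, 0, 0, 0]])

```text
clock: 20.03
position: [0.5187, 0.1454, 0.08]
eef_rot: [3.141, -0.021, -0.001]
wrist_force: [-6.5, 1.0, 1.2]
gripper_width: 0.0
gripper_force: 3.2
```

>>> drive_tool(targets=[[0.12, -0.026, 0, 0, 0, 0.015], [0.12, -0.026, 0, 0, 0, 0.015], [0.12, -0.026, 0, 0, 0, 0.015], [0.12, -0.026, 0, 0, 0, 0.015], [0, 0, 0, 0, 0, 0]])

```text
clock: 20.45
position: [0.5234, 0.1463, 0.0799]
eef_rot: [3.139, -0.115, -0.002]
wrist_force: [-7.1, 1.4, 0.8]
gripper_width: -0.002
gripper_force: 3.5
```

```bash
python3 ang.py
```

```text
t 20.45 p [0.5234 0.1463 0.0799] yaw -4.19 z [-1.1e-03 -1.0e-04 -1.0e+00] F [-7.08  1.36  0.78] M [0.32 1.47 0.  ] w -0.002011604549710309 3.4640777483582497
post ang if touching 86.23 rad 1.5051 r 0.0806 Fpush 7.16 Fy -0.839799421966414
```

>>> drive_tool(targets=[[0.12, -0.026, 0, 0, 0, 0.015], [0.12, -0.026, 0, 0, 0, 0.015], [0.12, -0.026, 0, 0, 0, 0.015], [0.12, -0.026, 0, 0, 0, 0.015], [0, 0, 0, 0, 0, 0]])

```text
clock: 20.87
position: [0.5282, 0.147, 0.0799]
eef_rot: [3.135, -0.209, -0.002]
wrist_force: [-5.9, 1.4, 2.0]
gripper_width: -0.0
gripper_force: 3.7
```

```bash
python3 ang.py
```

```text
t 20.8667 p [0.5282 0.147  0.0799] yaw -7.63 z [-0.0012 -0.     -1.    ] F [-5.88  1.35  1.97] M [0.4  1.57 0.02] w -0.00017692793733585223 3.7263110652565956
post ang if touching 82.89 rad 1.4467 r 0.0805 Fpush 6.01 Fy -0.5597204962556356
```

>>> drive_tool(targets=[[-0.3, 0, 0, 0, 0, 0], [-0.7, 0, 0, 0, 0, 0], [-1, 0, 0, 0, 0, 0], [-0.5, 0, 0, 0, 0, 0], [0, 0, 0, 0, 0, 0]])

```text
clock: 21.28
position: [0.5029, 0.1503, 0.0803]
eef_rot: [-3.135, 0.206, -0.0]
wrist_force: [0.2, 0.3, 0.6]
gripper_width: -0.002
gripper_force: 0.0
```

>>> drive_tool(targets=[[0, 0, -2, 0, 0, 0], [0, 0, -4, 0, 0, 0], [0, 0, -4, 0, 0, 0], [-1, 0, -4, 0, 0, 0], [-1, 0, -2, 0, 0, 0]])

```text
clock: 21.7
position: [0.4856, 0.1532, 0.2449]
eef_rot: [-3.132, 0.209, -0.008]
wrist_force: [1.1, 0.8, 1.6]
gripper_width: 0.004
gripper_force: 0.0
```

>>> drive_tool(targets=[[0, 0, 0, 0, 0, 0], [0, 0, 0, 0, 0, 0], [0, 0, 0, 0, 0, 0], [0, 0, 0, 0, 0, 0], [0, 0, 0, 0, 0, 0]])

```text
clock: 22.12
position: [0.484, 0.1525, 0.239]
eef_rot: [3.134, -0.208, -0.003]
wrist_force: [0.3, 0.6, 0.1]
gripper_width: 0.001
gripper_force: 0.0
```

```bash
python3 look.py; python3 - <<'E'
from h import *
f=grab('top');P=cloud(f);Q=P[165:245,130:240]
for lo,hi in((.086,.094),(.0955,.106),(.108,.124)):
    m=((Q[...,2]>lo)&(Q[...,2]<hi)).astype(np.uint8);n,l,st,ce=cv2.connectedComponentsWithStats(m)
    for i in range(1,n):
        if st[i,4]>5: print(lo,st[i],Q[l==i].mean(0).round(4))
w=load('wrist')['color'];t=f['color'][160:290,120:250]
save('end.png',np.hstack([cv2.resize(w,(448,336)),cv2.resize(t,(336,336),interpolation=2)]))
E
```

```text
t 22.1667 p [0.484  0.1525 0.2391] yaw -7.59 z [-1.6e-03 -6.0e-04 -1.0e+00] F [-0.22 -0.2   0.55] M [ 0.02  0.01 -0.04] w -0.002472729430173318 0.0
keytop [ 319   90   91   37 1827] 0.0902 [531.1  45.2] [81.6 25. ] 73.9
keytop [485 101  10  11  42] 0.0902 [520.8 -62.8] [4.5 8.6] 84.0
keytop [451 116  56  32 928] 0.0902 [497.8 -54.9] [49.3 24.8] 74.0
post/pegs [492 101  11  11  92] 0.0982 [520.9 -64.9] [8.6 7.8] 9.4
post/pegs [246 106  18  19 258] 0.0997 [541. 144.] [15.1 14.9] 64.8
post/pegs [402 109   9  18  90] 0.1012 [522.   14.1] [ 4.3 14.1] 77.9
post/pegs [479 139  11  10  82] 0.0979 [488.9 -56.9] [8.2 8.3] 14.1
rib [408 110  51  23 833] 0.1158 [517.5  -2.3] [38.3 14. ] 73.9
0.086 [ 23  24  29  14 209] [0.5342 0.0541 0.0898]
0.086 [ 0 29  4  5  8] [0.5383 0.1396 0.09  ]
0.086 [ 65  35  25  11 155] [ 0.5048 -0.049   0.0899]
0.086 [53 38 11  3 12] [ 0.5112 -0.0018  0.0893]
0.0955 [ 0 27  3  6 12] [0.5423 0.1399 0.0995]
0.0955 [82 32  3  3  9] [ 0.521  -0.0653  0.0977]
0.0955 [62 36  4  4  7] [ 0.5103 -0.0182  0.1014]
0.0955 [79 44  3  4  9] [ 0.4898 -0.0578  0.0981]
0.108 [49 31 16  8 88] [ 0.5175 -0.0032  0.1156]
```

View pics/end.png

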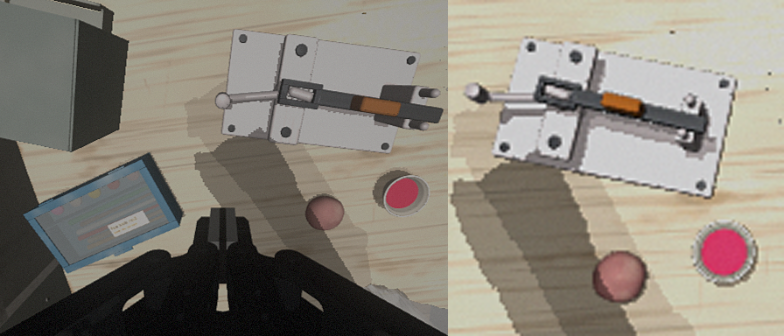

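The final view shows the key flat over the tab at (298,95), its tail between the pegs at (430,95)/(425,125), and the post at (222,100). By fingertip and camera readings the nut is 0.2–0.25 rad past firm, and nothing else has moved. I'm handing it in.

```bash
python3 -c "
from workcell import bot
print(bot.sign_off())"
```

```text
the job is handed in; nothing more can be done
None
```

The job is handed in, with no verdict returned: the key lies flat over the screw's head with its tail between the pegs, the nut is about 0.2–0.25 rad past firm (peak push about 7 N), and the arm is clear at 22 s.

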